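# Lengthen the telescoping tube rest by one hole

## Robot

A 6-joint arm with a two-finger parallel gripper is mounted at the origin on the work surface. World frame = base frame: x ahead of the robot, y to its left, z up, the work surface at z = 0. Lengths are in m, angles in rad, forces in N, time in s.
With the tool pointing down it reaches from about 0.375 to 0.9 m from the base axis. Payload 3.1 kg.
Tool frame: the origin (TCP) lies on the centre line of the jaws, within the pads' length; the fingertips stand ctrl.tips_ahead ahead of it and the grasp point (between the pads) is the TCP (ctrl.tips_ahead is the distance from the TCP to the fingertips, in m); z points along the fingers, y is the line along which they close (so a half turn about z gives the same grasp; the last joint's range is limited). The gripper opens to 85 mm and grips with 20 to 120 N. Pads are 22 mm wide; open, the fingers measure 114 mm over their backs; the gripper's body (76 mm by 85 mm) begins 54 mm behind the grasp point. The pads swing forward as they close: fully open they stand 13 mm farther back than shut.
Start: joints at [-1.28, 0.527, 1.433, -0, 1.181, -0.178], TCP at [0.282, -0.558, 0.25] pointing down, gripper open.
Joint ranges: [-3.08, 3.08], [-0.75, 2.2], [0.22, 2.44], [-1.43, 4.57], [0, 2.65], [-2.85, 2.85]. Speed limits (rad/s): [2.79, 2.79, 3.14, 3.14, 3.14, 3.14].

## Interface

Orientations are given as a rotation vector (axis times angle).
In Python, from plant import ctrl, viewer gives the robot as it stands.
- The arm moves only by the tool drive_tool, never from a script. Its argument "steps" is a list of rows, each a list of 5 numbers: the finger opening in mm, from 0 to 85.4, then the shift along the tool's x, y, z in normalised numbers (1 is 600 mm), then the turn about the tool's z in normalised numbers (1 is 360 degrees). A call has 1 to 12 rows; each row is the pose to reach, as a shift and turn from the pose commanded when the call began, along the tool's axes at that moment; what a row does not reach only later rows make up. A row lasts 1/8 s, in which the tool goes at most 62.5 mm and 10.7 degrees, less where a joint would pass 70% of its speed; a pose out of reach is approached as far as the arm can. A shift or turn number past 1, either way, is cut back to 1. A call with a gripper value outside its range is refused whole. The fingers move at their own pace and stop on an object; the grip force is fixed at half the most. Time passes only in rows, so rows that repeat a pose let the fingers close. It gives the time, the measured TCP pose, the force, the opening and the grip force at its end, in the units of the state.
- ctrl.observe(): the state, without advancing time (a new reading comes with each control period).
- viewer.grab_frame(name): name is "scene" or "top" or "wrist"; returns a dict with "color" (400x640x3 uint8, blue, green, red), "fx", "fy", "cx", "cy" (pixels), "R" (3x3) and "t" (3): a world point X has camera coordinates R X + t; the wrist camera has in their place "tool_from_camera" (4x4, takes a point from camera to tool coordinates, whose origin is the TCP and whose axes are the flange's). Camera axes: x right, y down, z forward; pixel columns grow to the right and rows downward; lengths in m; the calibration is good to about 2 mm. A picture is of the moment at which its call begins: read the wrist's pose just before it. There is no depth.
- ctrl.close_job(): hands the job in; it is judged then, once.
The state is a dict: "time_s": time; "joint_positions": joint angles; "dq": joint speeds; "tau": joint torques, N m; "tool_pos": TCP position; "ee_rot": TCP orientation; "wrist_force": force on the tool from outside, world axes, zero at the start; "moment": the same for the moment, N m; "finger_gap": opening from 0.0 (shut) to 1.0 (fully open); "grip_force": force on a finger pad.
Only numpy, scipy, OpenCV 4.12 (cv2) and the standard library are available. Lean on these libraries where they do the work, as an engineer would, in place of code of your own. Each camera call takes 0.05 s, during which the arm holds its last target. There are 200 camera calls.

## Task

The tube rest is too short for the next batch. Squeeze its sprung stud in and slide the outer sleeve outward until the stud snaps out through the next hole; then push the sleeve back inward with about 10 N to prove that it is locked, never straining the stud hard. Last, fold the clamp lever down flat, and leave everything else on the bench where it is.

Things in the scene. Friction and masses are not known exactly. Their poses are not given: they have to be found in the camera images.
- rest: The tube rest, screwed down: grey plate 360 x 90 x 10 mm with a level 20 mm square inner tube, axis 60 mm above the bench. Origin: on the bench below the tube's axis, at the stud. x points along the tube, outward (the way the sleeve must slide); z up; y to the side where the stud sticks out. Inward end: a black block, x -162 to -128 mm, y +-25 mm, with a V notch up to 128 mm high (y +-35 mm).
- grip (a point): Point of the outer sleeve on the tube's axis at its first hole, where the stud starts. The sleeve is aluminium, 26 mm wide (y +-13), from 46 to 74 mm above the bench, free below, from 90 mm inward to 120 mm outward of this point. A finger pad here pushes the stud flush while both pads clamp the sleeve (40 to 60 N grip), which can then be drawn along in the same grasp.
- nose (a point): Top middle of the sleeve's outward end piece, 105 mm outward of grip and 74 mm above the bench: below it a black foot (y +-25 mm) that glides on the plate; 9 mm farther outward an upright black V notch, 70 mm wide, up to 126 mm above the bench.
- sleeve (a joint): Slide of the sleeve in m: 0 with the stud in the first hole, growing outward; +-1 mm of play in a hole. Slides with 3 N of friction; getting the squeezed stud off the hole's edge takes 5 to 15 N more. Once the stud pops into the second hole the sleeve is locked both ways. The stud is proved by 4 N or more between it and the sleeve (so some 7 to 12 N on the sleeve) and spoilt by over 25 N.
- stud_tip (a point): Tip of the round sprung stud (10 mm, domed, dark steel) carried by the inner tube; at first 5 mm out of the sleeve's wall. The second hole (12 mm, like the first, in a steel plate let into the same 2 mm wall; index_c0 is its edge outward of the hole) lies 38 to 60 mm inward of the first (it varies); the sleeve locks at that value. Keep the finger pad off it.
- stud (a joint): How far the stud is pressed in, in m: 0 popped fully out through a hole, 0.005 flush with the sleeve's outer face, 0.007 wholly behind the wall (then the sleeve slides free). Its spring pushes out with 2.5 N at 0 and 5.3 N at 0.007.
- clamp_hinge (a point): The axis of the clamp lever, on top of the sleeve, 82 mm above the bench and 55 mm outward of the point grip; it moves with the sleeve. The axis is level and square to the tube. Two black ears (18 mm along the tube, 8 to 14 mm off its middle plane, up to 87 mm high) hold it.
- clamp_tip (a point): Top end of the clamp lever, a black bar 14 mm wide (across the tube) and 8 mm thick that reaches 42 mm from its axis; the point is on its middle plane.
- clamp (a joint): Angle of the clamp lever in rad: 0 upright, growing as it folds outward, 1.4 folded down flat against its stop, pointing outward above the sleeve. It stays where it is left (about 1 N at its tip turns it).
- tube_a: Bystander: a clear capped tube, 12 mm high, lying on the plate beside the sleeve. Origin: centre of its underside.
- tube_b: Bystander: a clear tube 220 mm long with a cap, 12 mm high, lying on the bench. Origin: centre of its underside.
- tube_c: Bystander: another such tube.
- cap_tray: Bystander: an open white tray 100 x 140 x 30 mm. Origin: centre of its underside.
- flask: Bystander: a white bottle, 56 mm wide, 130 mm high. Origin: centre of its underside.
- loupe: Bystander: a black eyepiece loupe, 48 mm wide, 35 mm high, standing by the rest. Origin: centre of its underside.
- driver: Bystander: a screwdriver 170 mm long, lying on the bench. Origin: centre of its underside.

How it is judged:
On the way, in this order (a step that is already met when the one before it is completed fails the run):
1. the stud is pressed in and the sleeve has left the first hole (value of joint stud above 0.005 m and value of joint sleeve above 0.01 m and value of joint clamp below 0.6 rad), for 0.05 s.
2. the stud has popped out through the second hole (value of joint stud below 0.0015 m and value of joint sleeve above 0.034 m and value of joint clamp below 0.6 rad), for 0.2 s.
3. the sleeve is pushed inward against the popped-out stud to prove it (all of step 2 and contact force between stud and index_c0 above 4 N), for 0.1 s.
At the end, for the whole second after the job is handed in: The stud stands out through the second hole (pressed in less than 1.5 mm, sleeve more than 34 mm out) and the clamp lever is folded down (1.25 rad or more) (value of joint stud below 0.0015 m and value of joint sleeve above 0.034 m and value of joint clamp above 1.25 rad); the robot touches nothing.
It fails at once if the stud is strained against the sleeve with more than 25 N (contact force between stud and sleeve above 25 N).
It fails at once if a bystander is moved by more than 25 mm (distance of any of tube_a, tube_b, tube_c, cap_tray, flask, loupe, driver from where it was at the start of the episode above 0.025 m).
It also fails if it takes over 51 s, if anything falls off the work surface, if the arm or the gripper's body presses on something with over 40 N, if the wrist force passes 120 N, or if a joint passes its speed limit or range.

## Working session

There is one attempt and no reset: what is moved stays moved. The work goes in short steps, Python scripts to look and compute and a tool call to move; the robot and the scene stay as the last step left them, time stands still between calls to the robot, and variables do not carry over. Pictures are saved under pics/ and viewed, at most 10 in all, crops included, and the job is handed in when it is done.

Besides the shell and the picture viewer there is one more tool, called by a JSON object that holds its "fn" and its "kwargs". drive_tool: Moves the arm, as the interface text tells. Its arguments: {"type":"object","properties":{"steps":{"type":"array"}},"required":["steps"]}

```bash
mkdir -p pics; ls; python3 - <<'E'
from plant import ctrl, viewer
import cv2, numpy as np, pickle
print(ctrl.observe(), ctrl.tips_ahead)
d={}
for n in ("scene","top"):
    f=viewer.grab_frame(n); d[n]=f; cv2.imwrite(f"pics/{n}0.png",f["color"])
    print(n,f["fx"],f["fy"],f["cx"],f["cy"],np.round(f["R"],3).tolist(),np.round(f["t"],3))
pickle.dump(d,open("f0.pkl","wb"))
E
```

```text
pics
{'time_s': 0.0, 'joint_positions': array([-1.28047065e+00,  5.28466982e-01,  1.43389948e+00, -2.24788480e-05,
        1.18140401e+00, -1.78485464e-01]), 'dq': array([4.50265380e-04, 1.15898188e-03, 6.00455998e-04, 8.51346890e-05,
       2.07362126e-03, 9.37304990e-04]), 'tau': array([ 1.13694712e-04, -4.42353165e+01, -1.78026491e+01, -2.94293341e-04,
        8.44705151e-03,  1.24010208e-05]), 'tool_pos': array([ 0.28222373, -0.55689321,  0.24933397]), 'ee_rot': array([-3.05356125e+00, -7.29189851e-01,  2.23643809e-04]), 'wrist_force': array([ 0.53703235, -1.34640069,  0.5806178 ]), 'moment': array([-0.00733936,  0.04839614, -0.03298848]), 'grip_force': 0.0, 'finger_gap': 0.9947097909639085} 0.019
scene 418.0553573705271 418.0553573705271 321.9791088619038 198.68476937360612 [[0.605, 0.797, -0.002], [0.545, -0.415, -0.729], [-0.581, 0.439, -0.685]] [-0.363 -0.214  1.486]
top 483.6349370629614 483.6349370629614 316.58900108252516 191.96160609366368 [[0.005, -1.0, -0.005], [-0.996, -0.004, -0.086], [0.086, 0.005, -0.996]] [0.065 0.53  1.391]
```

View pics/top0.png

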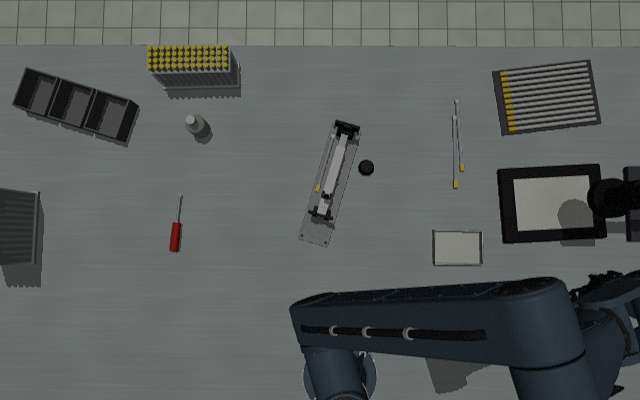

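View pics/scene0.png

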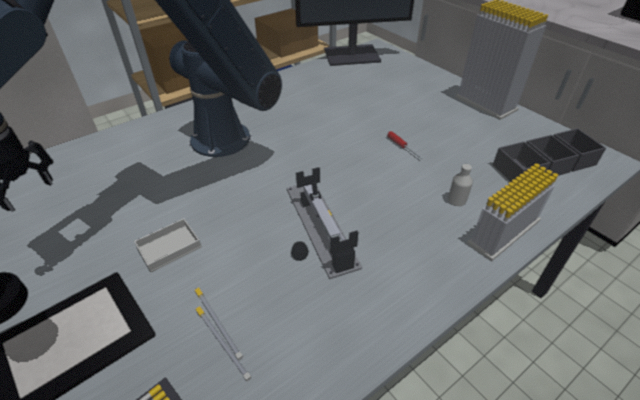

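The top view shows the rest running from (346,127) at the inward block to (315,240), with its outward end toward the robot. The yellow-capped tube_a is at (318,187) and the loupe at (366,167). I'll enlarge both views around the rest.

```bash
python3 - <<'E'
import cv2, numpy as np, pickle
d=pickle.load(open("f0.pkl","rb"))
a=cv2.resize(d["top"]["color"][110:255,285:385],None,fx=4,fy=4,interpolation=cv2.INTER_CUBIC)
b=cv2.resize(d["scene"]["color"][160:280,280:370],None,fx=4.4,fy=4.83,interpolation=cv2.INTER_CUBIC)
cv2.imwrite("pics/c0.png",np.clip(np.hstack([a,b[:580]]).astype(float)*1.5,0,255).astype(np.uint8)[:, :800])
E
```

```text
(no output)
```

View pics/c0.png

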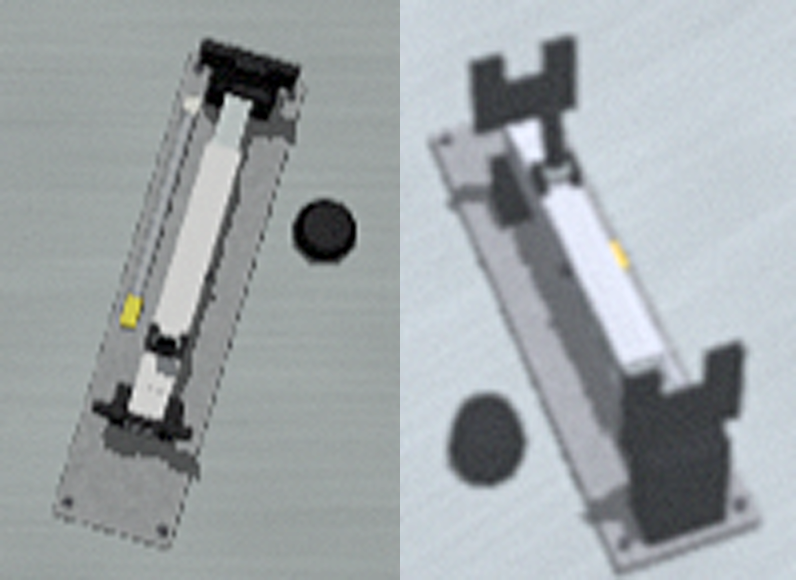

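```bash
cat > h.py <<'E'
import numpy as np, cv2
from scipy.spatial.transform import Rotation as Ro
def ray(f,uv):
    d=np.array([(uv[0]-f["cx"])/f["fx"],(uv[1]-f["cy"])/f["fy"],1.])
    if "R" in f: R=np.array(f["R"]);return -R.T@np.array(f["t"]), R.T@d
    T=f["T"]; return T[:3,3], T[:3,:3]@d
def on(f,uv,z):
    c,d=ray(f,uv); return c+d*(z-c[2])/d[2]
def proj(f,X):
    if "R" in f: p=np.array(f["R"])@X+np.array(f["t"])
    else: T=f["T"]; p=T[:3,:3].T@(np.array(X)-T[:3,3])
    return np.array([f["fx"]*p[0]/p[2]+f["cx"],f["fy"]*p[1]/p[2]+f["cy"]])
def wrist():
    from plant import ctrl,viewer
    s=ctrl.observe(); f=dict(viewer.grab_frame("wrist"))
    T=np.eye(4);T[:3,:3]=Ro.from_rotvec(s["ee_rot"]).as_matrix();T[:3,3]=s["tool_pos"]
    f["T"]=T@np.array(f["tool_from_camera"]);return s,f
E
python3 - <<'E'
import pickle; from h import *
from plant import ctrl
d=pickle.load(open("f0.pkl","rb"));f=d["top"]
C=lambda p:(285+(p[0]-1.5)/4,110+(p[1]-1.5)/4)
c=[on(f,C(p),.01)[:2] for p in [(192,50),(310,90),(170,548),(55,513)]]
print("corners",np.round(c,4)); c=np.array(c)
ax=((c[2]+c[3])-(c[0]+c[1]))/2; print(np.linalg.norm(ax),np.degrees(np.arctan2(ax[1],ax[0])), np.linalg.norm(c[1]-c[0]),np.linalg.norm(c[3]-c[2]))
ctr=c.mean(0)
i=[on(f,C(p),.074)[:2] for p in [(213,142),(241,149)]]; i=np.mean(i,0)
o=[on(f,C(p),.074)[:2] for p in [(130,413),(165,420)]]; o=np.mean(o,0)
v=o-i; print("sleeve",i,o,np.linalg.norm(v),np.degrees(np.arctan2(v[1],v[0])),"grip",i+v*90/210)
ha=on(f,C((168,345)),.09)
u=ax/np.linalg.norm(ax); print("hinge?",ha,"along from inward end",(ha[:2]-i)@u, "loupe",on(f,C((325,230)),.035))
R=Ro.from_rotvec(ctrl.observe()["ee_rot"]).as_matrix(); print(np.round(R,4))
from plant import viewer
s,w=wrist(); print(np.round(w["tool_from_camera"],3).tolist(),w["fx"],w["cx"],w["cy"])
E
```

```text
corners [[ 0.7402  0.0206]
 [ 0.7102 -0.0674]
 [ 0.3704  0.036 ]
 [ 0.3955  0.1202]]
0.3570102759097329 163.4794227424025 0.09295902559797214 0.0878631778112133
sleeve [ 0.65638728 -0.00261133] [0.46372476 0.05312221] 0.20056189311280484 163.86586483374188 grip [0.57381763 0.02127447]
hinge? [0.51285035 0.03913183 0.09      ] along from inward end 0.14948145997920148 loupe [ 0.60158366 -0.07571894  0.035     ]
[[ 8.921e-01  4.518e-01 -6.000e-04]
 [ 4.518e-01 -8.921e-01  1.900e-03]
 [ 3.000e-04 -1.900e-03 -1.000e+00]]
[[0.0, -0.954, -0.3, 0.078], [1.0, 0.001, -0.001, 0.001], [0.001, -0.3, 0.954, -0.123], [0.0, 0.0, 0.0, 1.0]] 318.59376835714977 317.66948586408347 198.51780977954104
```

Picture: the sleeve's top runs from about (228,146) to (147,416) in the crop. The stud side faces image right, the side the scene camera sees. I'll move the wrist camera to that side to measure the stud and the second hole.

The rows are not in the units I measure in: shifts go in shares of 600 mm and turns go in shares of 360 degrees. I convert before sending: 449 mm is 0.7483, 400 mm is 0.6667, 43.3 degrees is 0.1203.

{"fn": "drive_tool", "kwargs": {"steps": [[85, 0.0667, -0.0467, 0, 0.0111], [85, 0.1417, -0.1, 0.0083, 0.0222], [85, 0.2167, -0.1517, 0.0167, 0.0361], [85, 0.2917, -0.205, 0.0333, 0.0472], [85, 0.3667, -0.2567, 0.05, 0.0611], [85, 0.4417, -0.31, 0.075, 0.0722], [85, 0.5167, -0.3633, 0.1, 0.0833], [85, 0.5917, -0.4167, 0.1333, 0.0972], [85, 0.6667, -0.47, 0.1667, 0.1111], [85, 0.7483, -0.525, 0.215, 0.1203], [85, 0.7483, -0.525, 0.215, 0.1203], [85, 0.7483, -0.525, 0.215, 0.1203]]}}

```text
time_s: 1.65
tool_pos: [0.5405, -0.0736, 0.1211]
ee_rot: [3.109, -0.447, -0.001]
wrist_force: [-0.2, 0.4, 0.1]
finger_gap: 0.994
grip_force: 0.0
```

```bash
python3 - <<'E'
from h import *; import pickle
s,f=wrist(); print(s["time_s"],s["tool_pos"],s["ee_rot"],s["dq"].round(3),s["wrist_force"])
pickle.dump((s,f),open("w1.pkl","wb")); cv2.imwrite("pics/w1.png",f["color"])
E
```

```text
1.65 [ 0.54046294 -0.07358264  0.12106357] [ 3.10945482e+00 -4.46820487e-01 -1.27792674e-03] [-0.037 -0.018 -0.003 -0.001  0.     0.003] [-0.19675302  0.44897581  0.05422953]
```

View pics/w1.png

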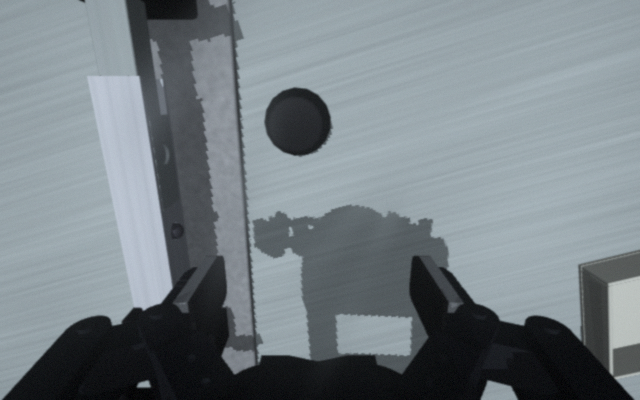

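The stud shows at about (178,231) and the second hole at about (166,154) in the sleeve's side wall. The sleeve's inward end is at row 76. I'll enlarge the wall to measure it.

```bash
python3 - <<'E'
from h import *; import pickle
s,f=pickle.load(open("w1.pkl","rb"))
c=f["color"][60:270,80:230].astype(float)
c=255*(c/255)**.6
cv2.imwrite("pics/w1c.png",cv2.resize(c.clip(0,255).astype(np.uint8),None,fx=2.8,fy=2.8,interpolation=cv2.INTER_CUBIC))
E
```

```text
(no output)
```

View pics/w1c.png

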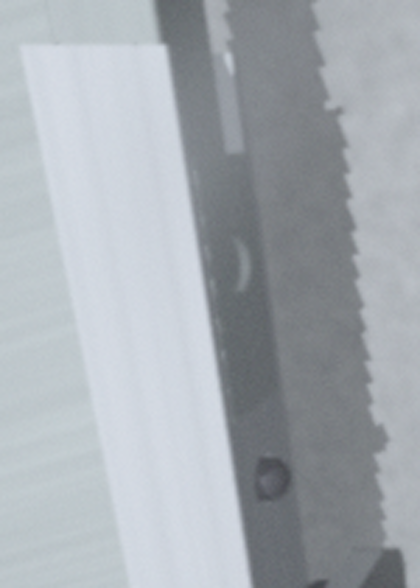

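```bash
python3 - <<'E'
from h import *; import pickle
s,f=pickle.load(open("w1.pkl","rb"))
C=lambda a,b:(80+a/2.8-.3,60+b/2.8-.3)
P=lambda a,b,z:on(f,C(a,b),z)[:2]
L0,L1,R0,R1=P(20,46,.074),P(130,588,.074),P(167,46,.074),P(250,588,.074)
for a,b in((L0,L1),(R0,R1)):
    v=a-b;print(a,b,np.degrees(np.arctan2(v[1],v[0])))
v=(L0-L1)/np.linalg.norm(L0-L1)+(R0-R1)/np.linalg.norm(R0-R1);v/=np.linalg.norm(v);u=-v
n=np.array([-u[1],u[0]]);print("deg in",np.degrees(np.arctan2(v[1],v[0])),"width",(R0-L0)@n,(R1-L1)@n)
mid=(L0+R0)/2
S=P(270,480,.060);H=P(236,264,.060)
for q,N in((S,"stud"),(H,"hole")):print(N,q,"along from inward end",(q-mid)@u,"lat",(q-mid)@n)
print("spacing",(S-H)@u)
G=mid+u*((S-mid)@u);print("grip by stud",G,"by end",mid+u*.09)
R=Ro.from_rotvec(s["ee_rot"]).as_matrix();D=np.array([*G,.060])-s["tool_pos"]
print("shift tool mm",1e3*R.T@D,"tool x heading",np.degrees(np.arctan2(R[1,0],R[0,0])))
print("finger tips px", proj(f,s["tool_pos"]+R@[0,.04,.0]),proj(f,s["tool_pos"]+R@[0,-.04,.0]))
E
```

```text
[0.65744917 0.01218772] [0.55304502 0.04291658] -16.400528588407653
[ 0.6500921  -0.01291658] [0.54579811 0.01819334] -16.609348362760972
deg in -16.504938475584314 width 0.02616001539945853 0.02576336109628593
stud [0.5638501  0.01194755] along from inward end 0.08971319680258441 lat 0.013741575466347598
hole [ 0.61047953 -0.00113914] along from inward end 0.04128721591112053 lat 0.01304170243381001
spacing 0.048425980891463875
grip by stud [0.56775405 0.02512291] by end [0.56747906 0.02520439]
shift tool mm [  -1.55925669 -102.4153681    61.03286409] tool x heading -16.35455806784132
finger tips px [408.85085439 283.02613649] [227.35612393 282.94694597]
```

The width comes out at 26 mm and the stud sits 89.7 mm from the sleeve's end, both as specified. The hole spacing is about 48.5 mm. Now the grasp.

Converted, -102.5 mm is -0.1708, 64 mm is 0.1067.

{"fn": "drive_tool", "kwargs": {"steps": [[85, -0.0025, -0.0833, 0, 0], [85, -0.0025, -0.1708, 0, 0], [85, -0.0025, -0.1708, 0, 0], [85, -0.0025, -0.1708, 0.05, 0], [85, -0.0025, -0.1708, 0.1067, 0], [85, -0.0025, -0.1708, 0.1067, 0], [40, -0.0025, -0.1708, 0.1067, 0], [40, -0.0025, -0.1708, 0.1067, 0], [40, -0.0025, -0.1708, 0.1067, 0], [40, -0.0025, -0.1708, 0.1067, 0]]}}

```text
time_s: 2.95
tool_pos: [0.5685, 0.0251, 0.058]
ee_rot: [3.109, -0.449, 0.002]
wrist_force: [0.1, 0.2, 0.9]
finger_gap: 0.465
grip_force: 0.0
```

{"fn": "drive_tool", "kwargs": {"steps": [[0, 0, 0, 0, 0], [0, 0, 0, 0, 0], [0, 0, 0, 0, 0], [0, 0, 0, 0, 0], [0, 0, 0, 0, 0], [0, 0, 0, 0, 0]]}}

```text
time_s: 3.7
tool_pos: [0.5685, 0.0253, 0.0579]
ee_rot: [-3.109, 0.448, -0.001]
wrist_force: [-1.2, 0.9, 5.3]
finger_gap: 0.293
grip_force: 59.6
```

Converted, -14 mm is -0.0233, -12 mm is -0.02.

{"fn": "drive_tool", "kwargs": {"steps": [[0, -0.0025, 0, 0, 0], [0, -0.005, 0, 0, 0], [0, -0.0075, 0, 0, 0], [0, -0.01, 0, 0, 0], [0, -0.0133, 0, 0, 0], [0, -0.0167, 0, 0, 0], [0, -0.02, 0, 0, 0], [0, -0.0233, 0, 0, 0], [0, -0.0233, 0, 0, 0]]}}

```text
time_s: 4.82
tool_pos: [0.5582, 0.0283, 0.0579]
ee_rot: [3.109, -0.449, 0.012]
wrist_force: [4.2, -0.3, 3.5]
finger_gap: 0.292
grip_force: 60.2
```

{"fn": "drive_tool", "kwargs": {"steps": [[0, 0, 0, 0, 0], [0, 0, 0, 0, 0]]}}

```text
time_s: 5.08
tool_pos: [0.558, 0.0283, 0.0579]
ee_rot: [3.109, -0.449, 0.012]
wrist_force: [4.4, -0.8, 2.4]
finger_gap: 0.295
grip_force: 60.2
```

Converted, -25 mm is -0.0417, -22.5 mm is -0.0375.

{"fn": "drive_tool", "kwargs": {"steps": [[0, -0.0042, 0, 0, 0], [0, -0.0083, 0, 0, 0], [0, -0.0125, 0, 0, 0], [0, -0.0167, 0, 0, 0], [0, -0.0208, 0, 0, 0], [0, -0.025, 0, 0, 0], [0, -0.0292, 0, 0, 0], [0, -0.0333, 0, 0, 0], [0, -0.0375, 0, 0, 0], [0, -0.0417, 0, 0, 0], [0, -0.0417, 0, 0, 0]]}}

```text
time_s: 6.45
tool_pos: [0.5336, 0.0355, 0.0579]
ee_rot: [3.109, -0.449, 0.01]
wrist_force: [5.4, -1.3, 3.0]
finger_gap: 0.297
grip_force: 60.2
```

Converted, -10 mm is -0.0167, -9 mm is -0.015.

{"fn": "drive_tool", "kwargs": {"steps": [[0, -0.0033, 0, 0, 0], [0, -0.0067, 0, 0, 0], [0, -0.01, 0, 0, 0], [0, -0.0133, 0, 0, 0], [0, -0.015, 0, 0, 0], [0, -0.0167, 0, 0, 0], [0, -0.0167, 0, 0, 0]]}}

```text
time_s: 7.32
tool_pos: [0.5222, 0.0388, 0.0579]
ee_rot: [-3.109, 0.449, -0.005]
wrist_force: [2.3, -0.6, 6.0]
finger_gap: 0.296
grip_force: 60.6
```

Converted, -2 mm is -0.0033, -1.5 mm is -0.0025.

{"fn": "drive_tool", "kwargs": {"steps": [[0, -0.0008, 0, 0, 0], [0, -0.0017, 0, 0, 0], [0, -0.0025, 0, 0, 0], [0, -0.0033, 0, 0, 0], [0, -0.0033, 0, 0, 0]]}}

```text
time_s: 7.95
tool_pos: [0.5209, 0.0393, 0.0579]
ee_rot: [3.109, -0.449, 0.006]
wrist_force: [4.6, -1.2, 5.9]
finger_gap: 0.298
grip_force: 60.5
```

Converted, -1.5 mm is -0.0025, -1 mm is -0.0017.

{"fn": "drive_tool", "kwargs": {"steps": [[0, -0.0008, 0, 0, 0], [0, -0.0017, 0, 0, 0], [0, -0.0025, 0, 0, 0], [0, -0.0025, 0, 0, 0], [0, -0.0025, 0, 0, 0]]}}

```text
time_s: 8.57
tool_pos: [0.5207, 0.0393, 0.0579]
ee_rot: [3.109, -0.449, 0.01]
wrist_force: [6.2, -2.3, 4.7]
finger_gap: 0.301
grip_force: 60.2
```

Converted, 8 mm is 0.0133, 7 mm is 0.0117.

{"fn": "drive_tool", "kwargs": {"steps": [[0, 0.0017, 0, 0, 0], [0, 0.0033, 0, 0, 0], [0, 0.005, 0, 0, 0], [0, 0.0067, 0, 0, 0], [0, 0.0083, 0, 0, 0], [0, 0.01, 0, 0, 0], [0, 0.0117, 0, 0, 0], [0, 0.0133, 0, 0, 0], [0, 0.0133, 0, 0, 0]]}}

```text
time_s: 9.7
tool_pos: [0.5229, 0.0386, 0.0579]
ee_rot: [-3.109, 0.449, 0.008]
wrist_force: [-2.1, 2.4, 12.2]
finger_gap: 0.298
grip_force: 61.4
```

Converted, 3 mm is 0.005, 2 mm is 0.0033.

{"fn": "drive_tool", "kwargs": {"steps": [[0, 0.0017, 0, 0, 0], [0, 0.0033, 0, 0, 0], [0, 0.005, 0, 0, 0], [0, 0.005, 0, 0, 0], [0, 0.005, 0, 0, 0]]}}

```text
time_s: 10.32
tool_pos: [0.5234, 0.0385, 0.0578]
ee_rot: [-3.108, 0.449, 0.016]
wrist_force: [-4.9, 3.1, 15.0]
finger_gap: 0.297
grip_force: 61.9
```

Converted, 4 mm is 0.0067, 3 mm is 0.005.

{"fn": "drive_tool", "kwargs": {"steps": [[0, 0.0017, 0, 0, 0], [0, 0.0033, 0, 0, 0], [0, 0.005, 0, 0, 0], [0, 0.0067, 0, 0, 0], [0, 0.0067, 0, 0, 0], [0, 0.0067, 0, 0, 0]]}}

```text
time_s: 11.08
tool_pos: [0.5237, 0.0384, 0.0577]
ee_rot: [-3.108, 0.449, 0.028]
wrist_force: [-10.1, 5.8, 19.7]
finger_gap: 0.296
grip_force: 62.6
```

The stud is locked: it resists both ways, with about 11 N inward. I'll relax, release and rise.

Converted, -68 mm is -0.1133, -30 mm is -0.05.

{"fn": "drive_tool", "kwargs": {"steps": [[0, 0, 0, 0, 0], [0, -0.005, 0, 0, 0], [0, -0.01, 0, 0, 0], [0, -0.015, 0, 0, 0], [0, -0.015, 0, 0, 0], [30, -0.015, 0, 0, 0], [60, -0.015, 0, 0, 0], [60, -0.015, 0, 0, 0], [60, -0.015, 0, 0, 0], [60, -0.015, 0, -0.05, 0], [60, -0.015, 0, -0.1133, 0], [60, -0.015, 0, -0.1133, 0]]}}

```text
time_s: 12.58
tool_pos: [0.5253, 0.0381, 0.1276]
ee_rot: [-3.109, 0.449, -0.009]
wrist_force: [-0.7, 1.0, -0.1]
finger_gap: 0.703
grip_force: 0.0
```

```bash
python3 - <<'E'
from h import *; import pickle
from plant import viewer
s,f=wrist(); print(s["time_s"],s["tool_pos"])
pickle.dump((s,f),open("w2.pkl","wb")); g=viewer.grab_frame("scene")["color"][160:280,280:370]
g=cv2.resize(g,None,fx=3.2,fy=3.2,interpolation=cv2.INTER_CUBIC)
w=cv2.resize(f["color"],(512,320)); o=np.zeros((384,800,3),np.uint8); o[:320,:512]=w;o[:,512:]=g
cv2.imwrite("pics/w2.png",np.clip(o*1.5,0,255).astype(np.uint8))
E
```

```text
12.575 [0.5253351  0.03805506 0.12764526]
```

View pics/w2.png

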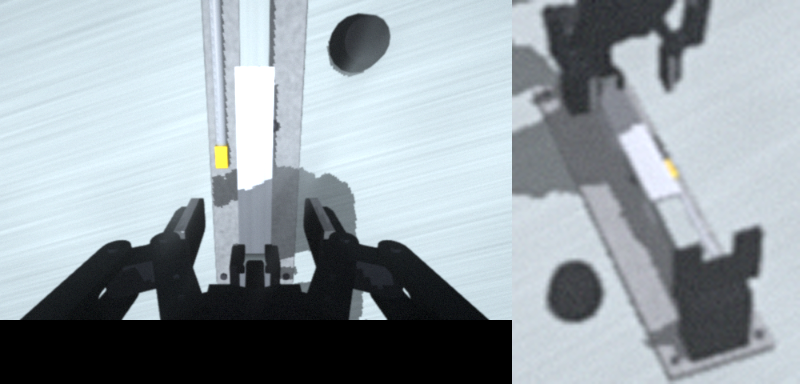

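The stud stands out at (277,126), 59 px below the sleeve's inward end. The lever is upright, with its ears near (255,270). Next I'll shut the fingers and push the lever over.

Converted, -84 mm is -0.14, -75 mm is -0.125.

{"fn": "drive_tool", "kwargs": {"steps": [[0, 0, 0, 0, 0], [0, 0, 0, 0, 0], [0, -0.025, 0, 0, 0], [0, -0.05, 0, 0.0067, 0], [0, -0.05, 0, 0.0067, 0], [0, -0.05, 0, 0.0067, 0], [0, -0.0667, 0, 0.0067, 0], [0, -0.0867, 0, 0.0067, 0], [0, -0.1067, 0, 0.0067, 0], [0, -0.125, 0, 0.0067, 0], [0, -0.14, 0, 0.0067, 0], [0, -0.14, 0, 0.0067, 0]]}}

```text
time_s: 14.18
tool_pos: [0.441, 0.0625, 0.1212]
ee_rot: [3.109, -0.449, -0.005]
wrist_force: [-0.3, 0.8, -0.1]
finger_gap: 0.001
grip_force: 0.0
```

Converted, 11 mm is 0.0183, 8 mm is 0.0133.

{"fn": "drive_tool", "kwargs": {"steps": [[0, 0, 0, 0.0067, 0], [0, 0, 0, 0.0133, 0], [0, 0, 0, 0.0183, 0], [0, 0, 0, 0.0183, 0]]}}

```text
time_s: 14.68
tool_pos: [0.4427, 0.062, 0.1104]
ee_rot: [3.109, -0.449, -0.002]
wrist_force: [-0.3, 0.0, 6.8]
finger_gap: -0.001
grip_force: 3.0
```

Converted, -70 mm is -0.1167, -60 mm is -0.1.

{"fn": "drive_tool", "kwargs": {"steps": [[0, 0, 0, 0.0013, 0], [0, 0, 0, 0.0013, 0], [0, 0, 0, -0.0333, 0], [0, 0.05, 0, -0.1, 0], [0, 0.1, 0, -0.1167, 0], [0, 0.1, 0, -0.1167, 0], [0, 0.1, 0, -0.1167, 0]]}}

```text
time_s: 15.55
tool_pos: [0.4988, 0.0453, 0.1793]
ee_rot: [-3.109, 0.449, 0.006]
wrist_force: [-1.7, 0.1, -0.2]
finger_gap: 0.002
grip_force: 0.0
```

```bash
python3 - <<'E'
from h import *
from plant import viewer
s,f=wrist(); print(s["time_s"],s["tool_pos"],s["wrist_force"])
g=viewer.grab_frame("top")["color"][110:255,285:385]
g=cv2.resize(g,None,fx=2.8,fy=2.8,interpolation=cv2.INTER_CUBIC)
w=cv2.resize(f["color"],(512,320)); o=np.zeros((406,800,3),np.uint8); o[:320,:512]=w;o[:g.shape[0],512:512+g.shape[1]]=g
cv2.imwrite("pics/w3.png",np.clip(o*1.6,0,255).astype(np.uint8))
E
```

```text
15.55 [0.49884838 0.04527959 0.17928924] [-1.66579762  0.12983209 -0.23197418]
```

View pics/w3.png

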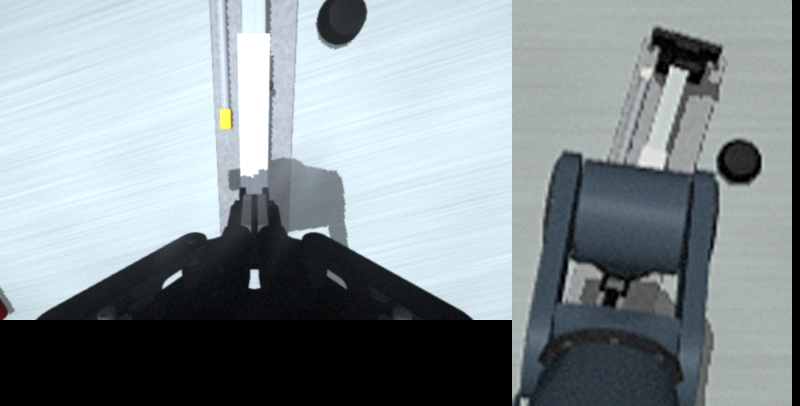

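The fingers and arm hide the lever in both views, though the stud still shows out at (271,88). I'll step aside to check the lever.

Converted, 120 mm is 0.2, 110 mm is 0.1833.

{"fn": "drive_tool", "kwargs": {"steps": [[0, 0, 0.05, 0, 0], [0, -0.0333, 0.1167, 0, 0], [0, -0.075, 0.1833, 0, 0], [0, -0.1167, 0.2, 0, 0], [0, -0.1167, 0.2, 0, 0], [0, -0.1167, 0.2, 0, 0]]}}

```text
time_s: 16.4
tool_pos: [0.4002, -0.0502, 0.1803]
ee_rot: [3.109, -0.449, 0.002]
wrist_force: [0.2, 0.2, -0.7]
finger_gap: 0.0
grip_force: 0.0
```

```bash
python3 - <<'E'
from h import *
import pickle
s,f=wrist(); print(s["time_s"],s["tool_pos"],s["wrist_force"])
pickle.dump((s,f),open("w4.pkl","wb"))
cv2.imwrite("pics/w4.png",(255*(f["color"]/255.)**.5).astype(np.uint8))
u=np.array([-.9589,.2841]);g=np.array([.5677,.0252])+u*.0485;h=g+u*.055
for t in(0,1.25,1.4):
    p=h+u*.042*np.sin(t);print(t,proj(f,np.array([*p,.082+.042*np.cos(t)])).round())
E
```

```text
16.4 [ 0.40017678 -0.05019628  0.18028634] [ 0.18819719  0.22544652 -0.66788792]
0 [110. 174.]
1.25 [147. 221.]
1.4 [151. 220.]
```

View pics/w4.png

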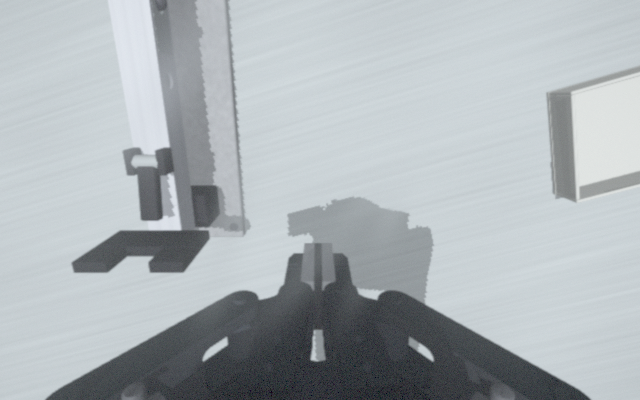

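The lever lies flat with its tip at (150,219); the prediction for 1.4 rad is (151,220). The stud shows out at (160,5), and the robot is clear of everything.

```bash
python3 -c "
from plant import ctrl
print(ctrl.close_job())"
```

```text
the job is handed in; nothing more can be done
None
```

I handed the job in at about 16.4 s; no verdict came back. The sleeve is about 48.5 mm out, with the stud through the second hole and proved with roughly 11 N inward; the clamp lever is folded flat, and the bystanders I could see looked unmoved.

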